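# Take the right lid off the keyhole rack and cover the dish

### The job

Three wooden lids hang by keyhole slots on the headed pegs of the sloping rack. Take down the one that fits the open white dish - slide it up the slope until the wide end of its keyhole is at the peg head, then lift it off - and set it gently, grip upwards, flat on the dish so that its sealing pad sits fully inside the mouth. Let go of it, leave the other two lids hanging and the dish where it stands, and do not disturb the other things.

Things in the scene. Friction and masses are not known exactly. Their poses are not given: they have to be found in the camera images.
- rack: fixed dark wooden lid rack, 385 mm wide (y), 180 deep (x), about 120 high; origin centre of its underside, low front edge to its -x. Its face slopes up 30 degrees from horizontal towards its +x. Three brass headed pegs stand square to the face, 125 mm apart. The lids hang with the grey pads under them lying on the face; which lid hangs on which peg varies
- peg0 (a point): middle of the head of the rack's left (+y) peg, 18.5 mm off the face. Each peg: shank 8 mm across, round head 20 mm across and 5 mm thick, its underside 16 mm off the face. Axes as the rack's
- peg1 (a point): middle of the head of the rack's middle peg
- peg2 (a point): middle of the head of the rack's right (-y) peg
- lid_small: smallest lid, panel 80 mm square (pad 58 mm): too small, falls into the dish. Ear, grip, origin and axes as the middle-sized lid's
- lid_medium: middle-sized lid, the one that fits: panel 98 mm square, 6 mm thick, sealing pad 76 mm square and 6 mm thick under it, bar grip on top, steel keyhole ear to +x (46 mm wide, 6 mm thick, ending 120 mm from the origin). Loose, 0.12 to 0.26 kg. Origin: centre of the panel's underside; x towards the ear (up the rack's slope while hung), z out through the grip, square to the panel
- lid_large: largest lid, panel 116 mm square (pad 94 mm): its pad does not go into the dish. Ear, grip, origin and axes as the middle-sized lid's
- lid_medium_grip (a point): middle of the top of the middle-sized lid's flat-sided wooden bar grip, 38 mm along +z from the lid's origin: 16 mm thick along the lid's x, 56 mm long along its y, rising 32 mm above the panel; axes as the lid's
- lid_medium_eye (a point): centre of the wide round end (28 mm across) of the middle-sized lid's keyhole, 76 mm along +x and 3 mm along +z from the lid's origin; axes as the lid's. From it a slot 12 mm wide runs to +x; while hung, the peg's shank stands in its far end, 28 to 30 mm from this point, so the lid must go up the slope by that much
- dish: open square white stoneware dish, outside 96 x 96 mm, 60 high, walls 5 mm (mouth 86 x 86), a small lug on its +y and -y sides (120 mm over both, top 44 mm high); loose, 0.5 to 1 kg; origin centre of its underside. The lid may lie in any quarter turn, its ear overhanging
- dish_rim (a point): centre of the dish's mouth, at rim height (60 mm above the worktop); axes as the dish's; the lid's origin comes here when it is home. Beyond the dish a wall cabinet hangs over the worktop, from about 0.44 m up, behind about x = 0.55 m and right of about y = -0.1 m: keep the wrist clear of it
- egg_timer: red and white egg timer, 62 mm across, 60 high, bystander; origin centre of its underside
- lemon: lemon, 78x55x56 mm, bystander; origin centre of its underside
- tin: tin, 75 mm across, 58 high, bystander; origin centre of its underside
- mug: white mug with brown inside, 83x113x93 mm, bystander; origin centre of its underside
- jar: jar with a red lid, 65 mm across, 100 high, bystander; origin centre of its underside
- mortar: dark stone mortar, 84 mm across, 60 high, bystander; origin centre of its underside

How it is judged:
By the outcome, as a careful person would: the job done as asked, in the order asked, and still so for the second after the job is handed in, with the robot touching nothing.
It also fails if it takes over 40 s, if anything falls off the work surface, if the arm or the gripper's body presses on something with over 40 N, if the wrist force passes 120 N, or if a joint passes its speed limit or range.

### The arm

A 6-joint arm with a two-finger parallel gripper is mounted at the origin on a cart in front of the work surface, level with it; the furniture and walls round the work are solid. World frame = base frame: x ahead of the robot, y to its left, z up, the work surface at z = 0. Lengths are in m, angles in degrees, forces in N, time in s.
With the tool pointing down it reaches from about 0.35 to 0.875 m from the base axis. Payload 4.2 kg.
Tool frame: the origin (TCP) lies at the very end of the fingers, on their centre line; the grasp point (between the pads) lies 19 mm behind it; z points along the fingers, y is the line along which they close (so a half turn about z gives the same grasp; the last joint's range is limited). The gripper opens to 87 mm and grips with 3 to 60 N. Pads are 19 mm wide; open, the fingers measure 117 mm over their backs; the gripper's body (75 mm by 190 mm) begins 51 mm behind the grasp point.
Start: joints at [14.817, 22.042, 0.453, 0, -68.411, -14.817], TCP at [0.625, 0, 0.202] pointing down, gripper open.
Joint ranges: [-179.83, 179.83], [-69.29, 118.12], [-61.27, 80.66], [-181.25, 117.63], [-171.15, -9.14], [-177.46, 177.46]. Speed limits (degrees/s): [159.86, 159.86, 180, 180, 180, 180].

### API

Orientations are given as a 3x3 rotation matrix whose columns are the frame's x, y, z axes.
In Python, from station import monitor, cams, ticket gives the robot as it stands.
- The arm moves only by the tool drive_tool, never from a script. Its argument "moves" is a list of rows, each an object with "delta_pos": the shift along the tool's x, y, z in mm, a list of three; "turn": the turn about the tool's z in rad; "claw": the opening, from 0 (shut) to 1 (fully open). A call has 1 to 12 rows; each row shifts and turns the commanded pose from where the row before left it, along the tool's axes as they then stand; what a row does not reach is not made up. A row lasts 1/8 s, in which the tool goes at most 62.5 mm and 10.7 degrees, less where a joint would pass 70% of its speed; a pose out of reach is approached as far as the arm can. A call is refused whole if a number of a shift passes 62.5 or a number of a turn 0.188, either way. A call with a gripper value outside its range is refused whole. The fingers move at their own pace and stop on an object; the grip force is fixed at half the most. Time passes only in rows, so rows that do not move let the fingers close. It gives the time, the measured TCP pose, the force, the opening and the grip force at its end, in the units of the state.
- monitor.sense(): the state, without advancing time (a new reading comes with each control period).
- cams.capture(name): name is "scene" or "side" or "wrist"; returns a dict with "color" (400x640x3 uint8, red, green, blue), "range_z" (400x640 float32, m along the optical axis (not along the pixel's ray), 0 where there is no reading), "vertical_fov" (degrees; the focal length in pixels is half the picture's height over the tangent of half this angle, whatever the lens; pixels are square), "cx", "cy" (the principal point, pixels), "extrinsics" (4x4, takes a point from camera to world coordinates). Camera axes: x right, y down, z forward; pixel columns grow to the right and rows downward; lengths in m; the calibration is good to about 2 mm. The wrist camera is an equidistant fisheye: a pixel r from the principal point sees the ray r / f radians off the axis. A picture is of the moment at which its call begins.
- ticket.finish_job(): hands the job in; it is judged then, once.
The state is a dict: "time_s": time; "joints": joint angles; "joint_velocities": joint speeds; "effort": joint torques, N m; "tcp_pos": TCP position; "ee_rot": TCP orientation; "wrist_force": force on the tool from outside, world axes, zero at the start; "moment": the same for the moment, N m; "gripper_width": opening from 0.0 (shut) to 1.0 (fully open); "gripper_force": force on a finger pad.
Only numpy, scipy, OpenCV 4.12 (cv2) and the standard library are available. Lean on these libraries where they do the work, as an engineer would, in place of code of your own. Each camera call takes 0.05 s, during which the arm holds its last target. There are 200 camera calls.

## Working session

There is one attempt and no reset: what is moved stays moved. The work goes in short steps, Python scripts to look and compute and a tool call to move; the robot and the scene stay as the last step left them, time stands still between calls to the robot, and variables do not carry over. Pictures are saved under pics/ and viewed, at most 13 in all, crops included, and the job is handed in when it is done.

Besides the shell and the picture viewer there is one more tool, called after "Emit:" by a JSON object that holds its "op" and its "data", one argument or row to a line. drive_tool: Moves the arm, as the interface text tells. Its arguments: {"type":"object","properties":{"moves":{"type":"array","items":{"type":"object","properties":{"delta_pos":{"type":"array","items":{"type":"number"}},"turn":{"type":"number"},"claw":{"type":"number"}}}}},"required":["moves"]}

```bash
mkdir -p pics
cat > h.py <<'E'
import numpy as np, cv2
from station import monitor, cams, ticket
def cap(n):
    c=cams.capture(n); return c
def cloud(c):
    h,w=c["range_z"].shape; f=h/2/np.tan(np.radians(c["vertical_fov"])/2)
    u,v=np.meshgrid(np.arange(w),np.arange(h)); z=c["range_z"]
    E=np.array(c["extrinsics"])
    P=np.stack([(u-c["cx"])/f*z,(v-c["cy"])/f*z,z],-1)
    return P@E[:3,:3].T+E[:3,3]
def save(n,c): cv2.imwrite("pics/"+n+".png",c["color"][...,::-1])
E
python3 - <<'E'
from h import *
import pickle
for n in ("scene","side"):
    c=cap(n); save(n+"1",c); pickle.dump(c,open(n+".pkl","wb"))
    print(n,c["vertical_fov"],c["cx"],c["cy"],np.round(c["extrinsics"],3).tolist(),(c["range_z"]>0).mean())
s=monitor.sense();print(s)
E
```

```text
scene 54.65318630738476 319.2299846671034 196.88173440099968 [[-0.67, -0.571, 0.475, -0.134], [-0.743, 0.51, -0.434, 0.539], [0.005, -0.644, -0.765, 1.132], [0.0, 0.0, 0.0, 1.0]] 0.996
side 51.12000036390792 322.93127671233367 195.40875701867185 [[-0.889, -0.253, 0.382, -0.066], [-0.458, 0.499, -0.736, 1.051], [-0.004, -0.829, -0.559, 0.919], [0.0, 0.0, 0.0, 1.0]] 0.97828515625
{'time_s': 0.1, 'joints': array([ 1.48163506e+01,  2.20853571e+01,  3.87801469e-01, -2.44015330e-02,
       -6.84120663e+01, -1.48143763e+01]), 'joint_velocities': array([ 0.01086494, -0.07302585,  0.2022914 ,  0.0922911 , -0.0886883 ,
        0.05871409]), 'effort': array([ 1.65357815e-04, -3.91689312e+01,  1.87934643e+01,  4.23187181e+00,
        1.34990664e-02, -6.93199490e-05]), 'tcp_pos': array([6.24419763e-01, 7.27211699e-06, 2.01383248e-01]), 'ee_rot': array([[-1.22512648e-04, -9.99998090e-01, -1.95088622e-03],
       [-9.99999987e-01,  1.22720473e-04, -1.06409101e-04],
       [ 1.06648311e-04,  1.95087316e-03, -9.99998091e-01]]), 'wrist_force': array([ 0.01787198,  1.20825797, -0.35355066]), 'moment': array([-0.00470857,  0.0108205 , -0.01168114]), 'gripper_force': 0.0, 'gripper_width': 1.0000216720006123}
```

View pics/scene1.png

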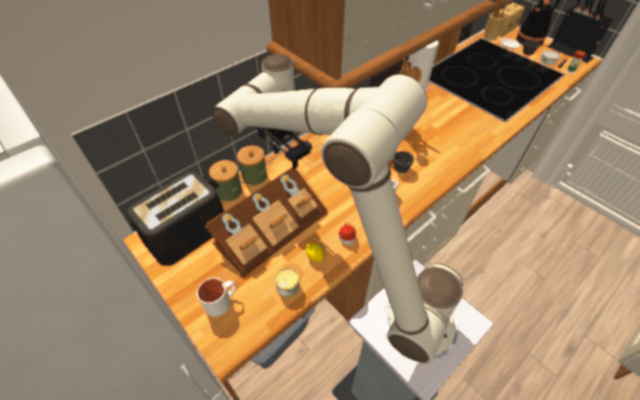

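View pics/side1.png

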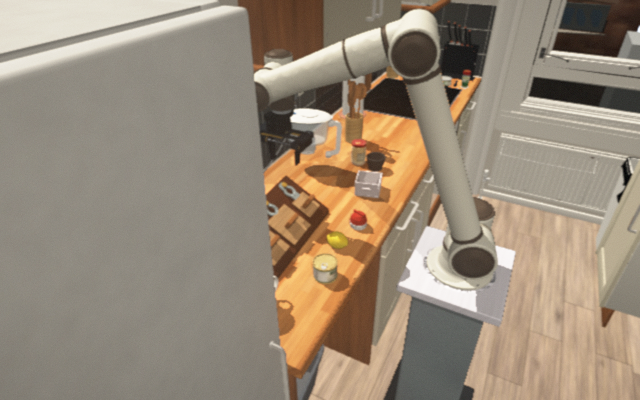

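The scene view shows the three lids on the rack at about (245,245), (275,222) and (303,203). The side view shows the dish at (368,184). Next I fit the rack face and the dish.

Run:
```python
from h import *
import pickle
c=pickle.load(open("scene.pkl","rb")); P=cloud(c); col=c["color"]
m=np.zeros(P.shape[:2],bool); m[170:275,205:330]=1
# worktop check
print("table z",np.median(P[240:260,330:345,2]),P[330,240])
hsv=cv2.cvtColor(col,cv2.COLOR_RGB2HSV)
m&=(P[...,2]>0.015)&(P[...,2]<0.16)
# face: dark wood
dark=m&(hsv[...,2]<110)
Q=P[dark]
# ransac plane with 30deg slope
rng=np.random.default_rng(0);best=0
for _ in range(800):
    a,b,d=Q[rng.choice(len(Q),3,False)];n=np.cross(b-a,d-a)
    if np.linalg.norm(n)<1e-6: continue
    n/=np.linalg.norm(n);n*=np.sign(n[2]) 
    if abs(np.degrees(np.arccos(n[2]))-30)>8: continue
    k=(abs((Q-a)@n)<.003).sum()
    if k>best: best=k;B=(n,a)
n,a=B;I=Q[abs((Q-a)@n)<.003]
ce=I.mean(0);n=np.linalg.svd(I-ce)[2][2];n*=np.sign(n[2])
print("face n",n,"tilt",np.degrees(np.arccos(n[2])),"yaw uphill",np.degrees(np.arctan2(-n[1],-n[0])),best,len(Q),ce)
up=np.array([0,0,1])-n*n[2];up/=np.linalg.norm(up);le=np.cross(n,up)
A=P-ce
U=A@up;L=A@le;H=A@n
np.savez("face.npz",n=n,up=up,le=le,ce=ce)
print("I extents up",np.percentile(I@up-ce@up,[0,1,99,100]),"le",np.percentile(I@le-ce@le,[0,1,99,100]))
# panel tops at H=12mm ; wood light
for k,(lo,hi) in {"panel":(.007,.017),"grip":(.034,.05)}.items():
    mm=m&(H>lo)&(H<hi)&(hsv[...,2]>110)
    nn,lab,st,cc=cv2.connectedComponentsWithStats(mm.astype(np.uint8))
    for i in range(1,nn):
        if st[i,4]<15: continue
        s=lab==i
        print(k,st[i].tolist(),"U",np.percentile(U[s],[2,50,98]).round(4),"L",np.percentile(L[s],[2,50,98]).round(4),"H",np.median(H[s]).round(4), P[s].mean(0).round(3),np.median(hsv[s],0))
# rectified crop for view: color upscale
cv2.imwrite("pics/rack.png",cv2.resize(col[165:280,200:335,::-1],None,fx=5,fy=5,interpolation=cv2.INTER_CUBIC))
c2=pickle.load(open("side.pkl","rb"));P2=cloud(c2);h2=cv2.cvtColor(c2["color"],cv2.COLOR_RGB2HSV)
r=np.zeros(P2.shape[:2],bool);r[160:210,345:395]=1
w=r&(P2[...,2]>.01)&(P2[...,2]<.08)&(h2[...,1]<60)&(h2[...,2]>120)
D=P2[w];print("dish",len(D),np.percentile(D,[1,50,99],axis=0).round(3))
t=D[D[:,2]>.052];print("rim n",len(t),t[:,2].max());rr=cv2.minAreaRect((t[:,:2]*1000).astype(np.float32));print(rr)
```

```text
table z 0.002520112145668718 [0.3415281  0.41696107 0.00183105]
face n [-0.50068611 -0.02157784  0.86535994] tilt 30.07616935733325 yaw uphill 2.4677231316827215 1760 3431 [0.57550013 0.14738447 0.07095034]
I extents up [-0.10812499 -0.1052942   0.11668469  0.15043572] le [-0.21160091 -0.20532842  0.16403754  0.1657154 ]
panel [281, 174, 37, 43, 506] U [-0.0688 -0.0103  0.0811] L [-0.1896 -0.1483 -0.114 ] H 0.0119 [ 0.568 -0.003  0.077] [ 16. 142. 169.]
panel [253, 193, 46, 53, 1062] U [-0.0861 -0.0202  0.0723] L [-0.0829 -0.0237  0.0289] H 0.0117 [0.552 0.121 0.07 ] [ 16. 143. 193.]
panel [223, 213, 44, 51, 897] U [-0.077  -0.0173  0.0781] L [0.0515 0.1003 0.1447] H 0.0113 [0.55  0.246 0.072] [ 16. 143. 181.]
grip [299, 194, 14, 12, 70] U [-0.0387 -0.0311 -0.0234] L [-0.1786 -0.1497 -0.1241] H 0.0434 [ 0.534 -0.005  0.093] [ 14.  175.  162.5]
grip [270, 214, 16, 13, 80] U [-0.0384 -0.0309 -0.0231] L [-0.0526 -0.0246  0.0006] H 0.0425 [0.529 0.12  0.092] [ 14.  176.5 181.5]
grip [241, 235, 16, 14, 89] U [-0.0381 -0.0305 -0.0228] L [0.0718 0.0992 0.125 ] H 0.0432 [0.523 0.244 0.093] [ 14. 178. 184.]
dish 516 [[ 0.364 -0.332  0.01 ]
 [ 0.418 -0.246  0.038]
 [ 0.473 -0.215  0.06 ]]
rim n 104 0.06217478267023924
((419.9715576171875, -273.26446533203125), (95.43203735351562, 105.18627166748047), 16.30006217956543)
```

View pics/rack.png

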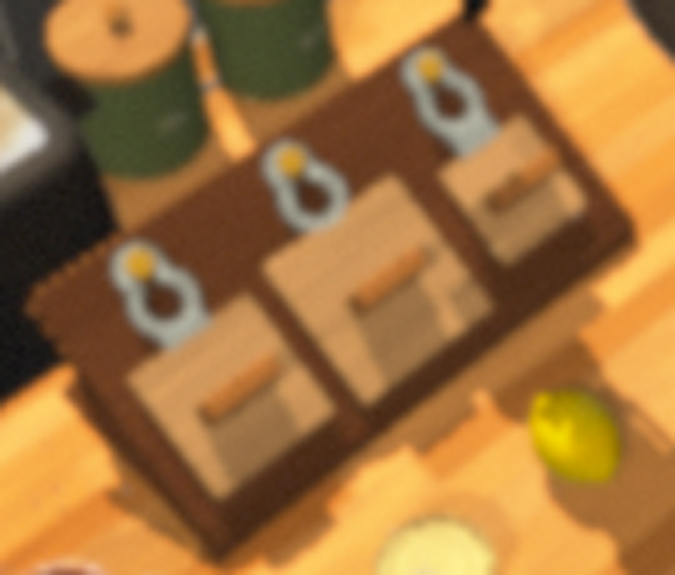

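The panels measure about 80, 112 and 93 mm from right to left, so the medium lid is the left (+y) one, at L≈0.099. The tool cannot tilt. I will therefore grip the bar by its end faces, which are vertical, with tool y along the rack's y. First I hover above it.

Emit:
{"op": "drive_tool", "data": {
  "moves": [
    {"delta_pos": [-35, 14.5, -4]},
    {"delta_pos": [-35, 14.5, -4]},
    {"delta_pos": [-35, 14.5, -4]},
    {"delta_pos": [-35, 14.5, -4]},
    {"delta_pos": [-35, 14.5, -4]},
    {"delta_pos": [-35, 14.5, -4]},
    {"delta_pos": [-34, 14, -4]},
    {"delta_pos": [0, 0, 0]}
  ]
}}

```text
invalid input
```

Emit:
{"op": "drive_tool", "data": {
  "moves": [
    {"turn": 0.17},
    {"turn": 0.17},
    {"turn": 0.17},
    {"turn": 0.17},
    {"turn": 0.17},
    {"turn": 0.17},
    {"turn": 0.17},
    {"turn": 0.17},
    {"turn": 0.168},
    {"turn": 0}
  ]
}}

```text
invalid input
```

Run:
```python
from h import *
import pickle
c=cap("wrist"); save("w1",c); pickle.dump(c,open("w1.pkl","wb"))
print(c["vertical_fov"],c["cx"],c["cy"],np.round(c["extrinsics"],3).tolist())
c=cap("scene");pickle.dump(c,open("s2.pkl","wb")); P=cloud(c)
c2=cap("side");pickle.dump(c2,open("d2.pkl","wb"))
# montage dish views
a=cv2.resize(c["color"][140:220,370:470,::-1],None,fx=4,fy=4,interpolation=cv2.INTER_CUBIC)
b=cv2.resize(c2["color"][130:210,320:420,::-1],None,fx=4,fy=4,interpolation=cv2.INTER_CUBIC)
cv2.imwrite("pics/dish.png",np.hstack([a,b]))
s=monitor.sense();print(s["joints"],s["tcp_pos"],s["ee_rot"])
```

```text
65.70646984690485 324.1884409816346 200.9363201868737 [[-1.0, 0.001, -0.001, 0.625], [0.001, 0.962, 0.272, -0.074], [0.001, 0.272, -0.962, 0.383], [0.0, 0.0, 0.0, 1.0]]
[ 1.48162020e+01  2.20662376e+01  4.21267798e-01 -1.09541230e-02
 -6.84115964e+01 -1.48161865e+01] [6.24713176e-01 9.50954762e-06 2.01848237e-01] [[-7.01215843e-05 -9.99999498e-01 -9.99895459e-04]
 [-9.99999994e-01  7.02022089e-05 -8.05981766e-05]
 [ 8.06683310e-05  9.99889802e-04 -9.99999497e-01]]
```

View pics/w1.png

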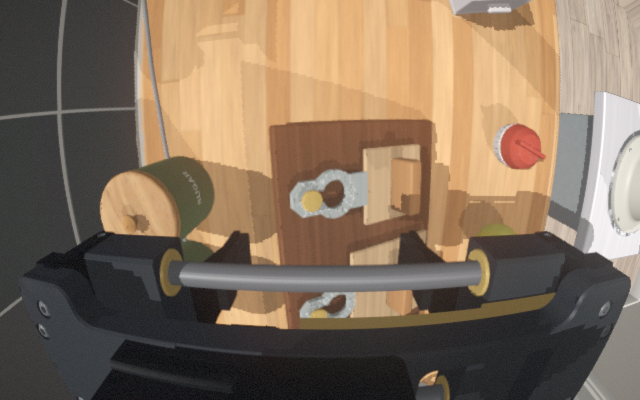

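View pics/dish.png

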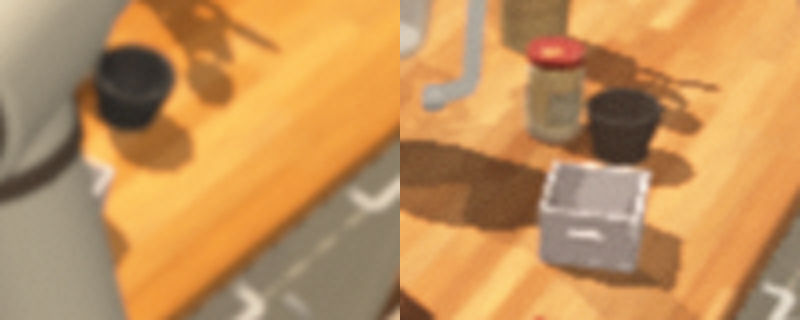

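The wrist view shows the right and middle lids, and the side view shows the dish with the mortar and jar beyond it. The moves were refused, so I'll give all three keys in every row.

Emit:
{"op": "drive_tool", "data": {
  "moves": [
    {"delta_pos": [-35, 14.5, -4], "turn": 0, "claw": 1},
    {"delta_pos": [-35, 14.5, -4], "turn": 0, "claw": 1},
    {"delta_pos": [-35, 14.5, -4], "turn": 0, "claw": 1},
    {"delta_pos": [-35, 14.5, -4], "turn": 0, "claw": 1},
    {"delta_pos": [-35, 14.5, -4], "turn": 0, "claw": 1},
    {"delta_pos": [-35, 14.5, -4], "turn": 0, "claw": 1},
    {"delta_pos": [-34, 14, -4], "turn": 0, "claw": 1},
    {"delta_pos": [0, 0, 0], "turn": 0, "claw": 1}
  ]
}}

```text
time_s: 1.25
tcp_pos: [0.5233, 0.246, 0.2306]
ee_rot: [[0.003, -1.0, 0.0], [-1.0, -0.003, 0.001], [-0.001, -0.0, -1.0]]
wrist_force: [0.0, -0.1, -0.0]
gripper_width: 0.997
gripper_force: 0.0
```

Emit:
{"op": "drive_tool", "data": {
  "moves": [
    {"delta_pos": [0, 0, 0], "turn": 0.17, "claw": 1},
    {"delta_pos": [0, 0, 0], "turn": 0.17, "claw": 1},
    {"delta_pos": [0, 0, 0], "turn": 0.17, "claw": 1},
    {"delta_pos": [0, 0, 0], "turn": 0.17, "claw": 1},
    {"delta_pos": [0, 0, 0], "turn": 0.17, "claw": 1},
    {"delta_pos": [0, 0, 0], "turn": 0.17, "claw": 1},
    {"delta_pos": [0, 0, 0], "turn": 0.17, "claw": 1},
    {"delta_pos": [0, 0, 0], "turn": 0.17, "claw": 1},
    {"delta_pos": [0, 0, 0], "turn": 0.168, "claw": 1},
    {"delta_pos": [0, 0, 0], "turn": 0, "claw": 1}
  ]
}}

```text
time_s: 2.5
tcp_pos: [0.5241, 0.2432, 0.2301]
ee_rot: [[-0.999, -0.044, -0.0], [-0.044, 0.999, -0.0], [0.001, -0.0, -1.0]]
wrist_force: [0.1, -0.6, 0.6]
gripper_width: 1.0
gripper_force: 0.0
```

```bash
cat >> h.py <<'E'
def wcloud(c):
    h,w=c["range_z"].shape; f=h/2/np.tan(np.radians(c["vertical_fov"])/2)
    u,v=np.meshgrid(np.arange(w)-c["cx"],np.arange(h)-c["cy"]); z=c["range_z"]
    r=np.hypot(u,v)+1e-9; t=np.tan(np.minimum(r/f,1.5))
    E=np.array(c["extrinsics"]); P=np.stack([u/r*t*z,v/r*t*z,z],-1)
    return P@E[:3,:3].T+E[:3,3]
E
python3 - <<'E'
from h import *
import pickle
c=cap("wrist"); save("w2",c); pickle.dump(c,open("w2.pkl","wb"))
F=np.load("face.npz");n,up,le,ce=[F[k] for k in("n","up","le","ce")]
P=wcloud(c);A=P-ce;U=A@up;L=A@le;H=A@n
print("H of face check",np.percentile(H[(abs(H)<.01)&(U>-.08)&(U<.08)&(abs(L)<.15)],[10,50,90]))
col=c["color"];hsv=cv2.cvtColor(col,cv2.COLOR_RGB2HSV)
for k,(lo,hi) in {"grip":(.036,.052),"panel":(.006,.018)}.items():
    s=(H>lo)&(H<hi)&(L>.03)&(L<.17)&(U>-.12)&(U<.05)&(hsv[...,1]>90)&(hsv[...,2]>110)
    print(k,s.sum(),"U",np.percentile(U[s],[1,50,99]).round(4),"L",np.percentile(L[s],[1,50,99]).round(4),"H",np.median(H[s]).round(4))
    if k=="grip":
        q=np.stack([U[s],L[s]],1)*1000; print(cv2.minAreaRect(q.astype(np.float32)))
s=monitor.sense();print(s["joints"],s["tcp_pos"],s["ee_rot"].round(4).tolist(),s["time_s"])
c=cap("scene");pickle.dump(c,open("s3.pkl","wb"));
c2=cap("side");pickle.dump(c2,open("d3.pkl","wb"))
P=cloud(c);h=cv2.cvtColor(c["color"],cv2.COLOR_RGB2HSV)
for nm,cc in(("scene",c),("side",c2)):
    P=cloud(cc);h=cv2.cvtColor(cc["color"],cv2.COLOR_RGB2HSV)
    box=(abs(P[...,0]-.42)<.09)&(abs(P[...,1]+.27)<.09)
    w=box&(P[...,2]>.052)&(P[...,2]<.07)&(h[...,1]<80)
    t=P[w];print(nm,len(t),np.median(t[:,2]) if len(t) else 0)
    if len(t)>10: print(np.percentile(t[:,:2],[1,99],axis=0).round(4),cv2.minAreaRect((t[:,:2]*1000).astype(np.float32)))
E
```

```text
H of face check [-0.00269282  0.00880199  0.00980079]
grip 782 U [-0.0387 -0.0306 -0.0238] L [0.073  0.1008 0.1285] H 0.0413
((-31.228652954101562, 100.72252655029297), (56.093406677246094, 15.408087730407715), 89.9215316772461)
panel 1631 U [-0.0804 -0.0614  0.0171] L [0.0328 0.1022 0.1495] H 0.0095
[ 4.09532948e+01  1.64137360e+01 -3.78998699e+00  2.26329120e-03
 -6.98265456e+01 -1.28387225e+02] [0.52413572 0.2432714  0.23014968] [[-0.999, -0.0448, -0.0004], [-0.0448, 0.999, -0.0004], [0.0004, -0.0004, -1.0]] 2.55
scene 63 0.06038985763664817
[[ 0.4053 -0.301 ]
 [ 0.4715 -0.2242]] ((452.35107421875, -253.8328094482422), (40.18329620361328, 94.29647064208984), 44.68244934082031)
side 117 0.056583704513251454
[[ 0.3661 -0.3304]
 [ 0.4745 -0.215 ]] ((421.4908142089844, -273.4894104003906), (96.09577941894531, 104.24589538574219), 15.060755729675293)
```

View pics/w2.png

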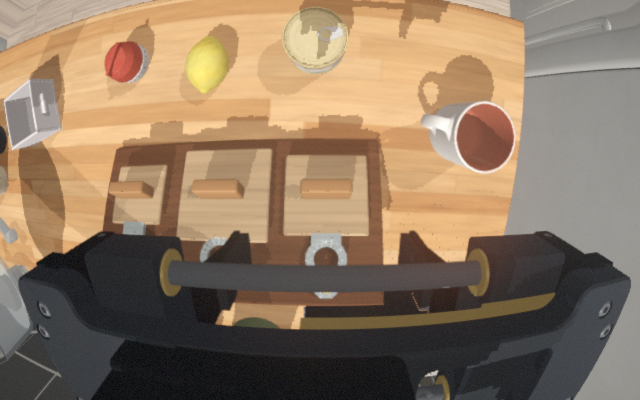

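The wrist view shows the medium lid on the left peg with its grip at (327,188), and the dish at (35,112) turned about 15°. The grip's size and direction check out at 56x15 mm, square to the slope. I descend now.

Emit:
{"op": "drive_tool", "data": {
  "moves": [
    {"delta_pos": [-3.4, 2, 30], "turn": 0, "claw": 1},
    {"delta_pos": [0, 0, 30], "turn": 0, "claw": 1},
    {"delta_pos": [0, 0, 30], "turn": 0, "claw": 1},
    {"delta_pos": [0, 0, 25], "turn": 0, "claw": 1},
    {"delta_pos": [0, 0, 18], "turn": 0, "claw": 1},
    {"delta_pos": [0, 0, 12], "turn": 0, "claw": 1},
    {"delta_pos": [0, 0, 8], "turn": 0, "claw": 1},
    {"delta_pos": [0, 0, 6.5], "turn": 0, "claw": 1},
    {"delta_pos": [0, 0, 0], "turn": 0, "claw": 0.8},
    {"delta_pos": [0, 0, 0], "turn": 0, "claw": 0.74},
    {"delta_pos": [0, 0, 0], "turn": 0, "claw": 0.74}
  ]
}}

```text
time_s: 4.03
tcp_pos: [0.5276, 0.2464, 0.0714]
ee_rot: [[-0.999, -0.043, 0.001], [-0.043, 0.999, 0.001], [-0.001, 0.001, -1.0]]
wrist_force: [-0.0, -0.4, 0.1]
gripper_width: 0.777
gripper_force: 0.0
```

Run:
```python
from h import *
c=cap("wrist");save("w3",c)
s=monitor.sense();print(s["tcp_pos"],s["wrist_force"],s["gripper_width"],s["gripper_force"])
F=np.load("face.npz");A=s["tcp_pos"]-F["ce"];print(A@F["up"],A@F["le"],A@F["n"])
```

```text
[0.52748291 0.24635067 0.07128863] [ 0.93588463 -0.43306736  0.00136014] 0.7606763320517788 0.0
-0.03765668206227055 0.10094187887735338 0.0221988240690715
```

View pics/w3.png

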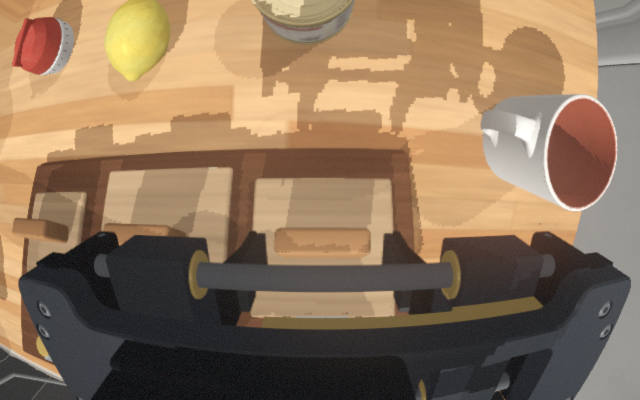

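The bar ends are at columns 275 and 370 and the finger insides at 265 and 384, so I shift slightly to -y and close.

Emit:
{"op": "drive_tool", "data": {
  "moves": [
    {"delta_pos": [0, -0.8, 0], "turn": 0, "claw": 0.7},
    {"delta_pos": [0, 0, 0], "turn": 0, "claw": 0.66},
    {"delta_pos": [0, 0, 0], "turn": 0, "claw": 0.62},
    {"delta_pos": [0, 0, 0], "turn": 0, "claw": 0.4},
    {"delta_pos": [0, 0, 0], "turn": 0, "claw": 0.4},
    {"delta_pos": [0, 0, 0], "turn": 0, "claw": 0.4}
  ]
}}

```text
time_s: 4.82
tcp_pos: [0.5272, 0.2453, 0.0708]
ee_rot: [[-0.999, -0.043, -0.0], [-0.043, 0.999, -0.0], [0.0, -0.0, -1.0]]
wrist_force: [-0.4, -0.9, 0.7]
gripper_width: 0.619
gripper_force: 30.0
```

Emit:
{"op": "drive_tool", "data": {
  "moves": [
    {"delta_pos": [0.7, 0, -1.3], "turn": 0, "claw": 0.4},
    {"delta_pos": [-4, 0, -2.3], "turn": 0, "claw": 0.4},
    {"delta_pos": [-4, 0, -2.3], "turn": 0, "claw": 0.4},
    {"delta_pos": [-4, 0, -2.3], "turn": 0, "claw": 0.4},
    {"delta_pos": [-4, 0, -2.3], "turn": 0, "claw": 0.4},
    {"delta_pos": [-4, 0, -2.3], "turn": 0, "claw": 0.4},
    {"delta_pos": [-4, 0, -2.3], "turn": 0, "claw": 0.4},
    {"delta_pos": [-1, 0, -0.6], "turn": 0, "claw": 0.4},
    {"delta_pos": [0, 0, 0], "turn": 0, "claw": 0.4}
  ]
}}

```text
time_s: 5.95
tcp_pos: [0.5499, 0.2456, 0.086]
ee_rot: [[-0.999, -0.042, -0.004], [-0.042, 0.999, -0.002], [0.004, -0.002, -1.0]]
wrist_force: [-5.9, -0.7, 0.7]
gripper_width: 0.623
gripper_force: 30.0
```

Run:
```python
from h import *
c=cap("scene");cv2.imwrite("pics/slid.png",cv2.resize(c["color"][165:280,200:335,::-1],None,fx=5,fy=5,interpolation=cv2.INTER_CUBIC))
s=monitor.sense();print(s["tcp_pos"],s["wrist_force"],s["gripper_width"],s["gripper_force"])
F=np.load("face.npz");A=s["tcp_pos"]-F["ce"];print(A@F["up"],A@F["le"],A@F["n"])
```

```text
[0.54991518 0.24559943 0.08596801] [-5.81239466 -0.96510961  0.40376727] 0.6191988015010083 30.001744329929352
-0.010934102475764146 0.09922548190850697 0.02368646053139478
```

View pics/slid.png

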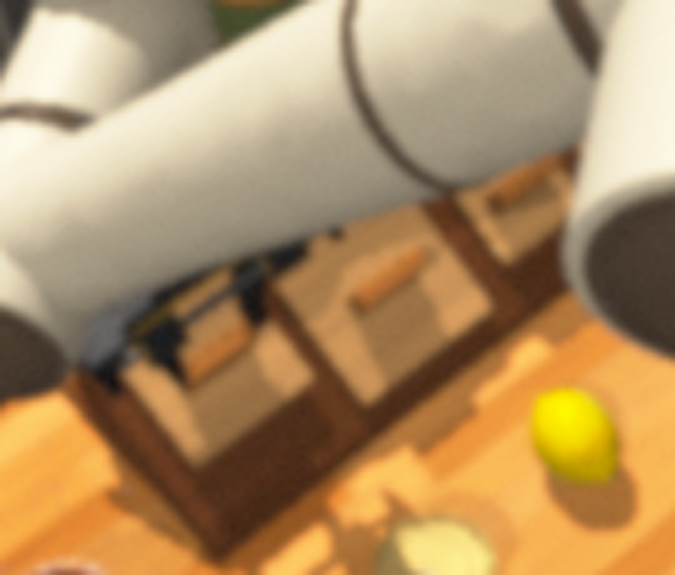

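The force is about 6 N in -x with 27 mm of travel so far. I check whether furniture or the peg is resisting.

Run:
```python
from h import *
import pickle
P=cloud(pickle.load(open("scene.pkl","rb")));
F=np.load("face.npz");n,up,le,ce=[F[k] for k in("n","up","le","ce")]
for zlo,zhi in((.1,.13),(.13,.16),(.16,.2),(.2,.25)):
    m=(P[...,2]>zlo)&(P[...,2]<zhi)&(P[...,0]>.45)&(P[...,0]<.9)&(P[...,1]>.05)&(P[...,1]<.45)
    for y in np.arange(.08,.44,.04):
        k=m&(abs(P[...,1]-y)<.02)
        if k.sum()>3: print(zlo,round(y,2),"minx",np.percentile(P[k][:,0],2).round(3),k.sum())
c=cap("side");P=cloud(c)
c=cap("wrist");P=wcloud(c);A=P-ce;U=A@up;L=A@le;H=A@n
hsv=cv2.cvtColor(c["color"],cv2.COLOR_RGB2HSV)
s=(H>.034)&(H<.056)&(L>.05)&(L<.15)&(U>-.06)&(U<.04)&(hsv[...,1]>90)&(hsv[...,2]>110)
print("grip",s.sum(),np.percentile(U[s],[2,50,98]),np.percentile(L[s],[2,98]),np.median(H[s]))
s=(H>.004)&(H<.026)&(L>.03)&(L<.17)&(U>-.09)&(U<-.02)&(hsv[...,1]>90)&(hsv[...,2]>110)
q=np.stack([U[s],H[s]],1);print("panel",s.sum(),np.percentile(U[s],[1,99]),np.percentile(L[s],[1,99]),"slope",np.polyfit(U[s],H[s],1),np.median(H[s]))
```

```text
0.1 0.08 minx 0.63 253
0.1 0.12 minx 0.608 413
0.1 0.16 minx 0.621 441
0.1 0.2 minx 0.623 229
0.1 0.24 minx 0.595 213
0.1 0.28 minx 0.604 238
0.1 0.32 minx 0.62 145
0.1 0.36 minx 0.663 76
0.1 0.4 minx 0.661 86
0.13 0.08 minx 0.88 60
0.13 0.12 minx 0.635 81
0.13 0.16 minx 0.814 82
0.13 0.2 minx 0.735 117
0.13 0.24 minx 0.67 119
0.13 0.28 minx 0.668 154
0.13 0.32 minx 0.666 177
0.13 0.36 minx 0.665 193
0.13 0.4 minx 0.664 211
0.16 0.08 minx 0.88 87
0.16 0.12 minx 0.88 86
0.16 0.16 minx 0.881 94
0.16 0.2 minx 0.745 105
0.16 0.24 minx 0.676 394
0.16 0.28 minx 0.672 646
0.16 0.32 minx 0.67 619
0.16 0.36 minx 0.669 649
0.16 0.4 minx 0.667 671
0.2 0.08 minx 0.88 71
0.2 0.12 minx 0.88 119
0.2 0.16 minx 0.88 126
0.2 0.2 minx 0.881 132
0.2 0.24 minx 0.88 135
0.2 0.28 minx 0.879 145
0.2 0.32 minx 0.88 153
0.2 0.36 minx 0.881 156
0.2 0.4 minx 0.881 166
grip 2628 [-0.01253674 -0.00492034  0.00260793] [0.07423889 0.12641758] 0.04347567239195037
panel 2401 [-0.07867851 -0.02114288] [0.03300396 0.14829711] slope [0.00295485 0.01333772] 0.013564067916298177
```

The ear's end may be touching the toaster, whose face is at x≈0.667. A straight vertical rise goes both uphill and off the face, so I do that in small steps and watch the force.

Emit:
{"op": "drive_tool", "data": {
  "moves": [
    {"delta_pos": [0, 0, -1.5], "turn": 0, "claw": 0.4},
    {"delta_pos": [0, 0, -1.5], "turn": 0, "claw": 0.4},
    {"delta_pos": [0, 0, 0], "turn": 0, "claw": 0.4}
  ]
}}

```text
time_s: 6.48
tcp_pos: [0.5526, 0.2469, 0.0899]
ee_rot: [[-0.999, -0.043, 0.002], [-0.043, 0.999, 0.001], [-0.002, 0.001, -1.0]]
wrist_force: [-0.4, -0.1, -3.4]
gripper_width: 0.621
gripper_force: 30.0
```

The rub is gone. Travel is about 31.5 mm, slightly long, so I come back 1.5 mm while lifting along the normal.

Emit:
{"op": "drive_tool", "data": {
  "moves": [
    {"delta_pos": [2.6, 0, -1.9], "turn": 0, "claw": 0.4},
    {"delta_pos": [1.5, 0, -2.6], "turn": 0, "claw": 0.4},
    {"delta_pos": [1.5, 0, -2.6], "turn": 0, "claw": 0.4},
    {"delta_pos": [0, 0, 0], "turn": 0, "claw": 0.4}
  ]
}}

```text
time_s: 6.98
tcp_pos: [0.5461, 0.2464, 0.0971]
ee_rot: [[-0.999, -0.043, 0.001], [-0.043, 0.999, 0.001], [-0.001, 0.001, -1.0]]
wrist_force: [0.3, 0.1, -2.2]
gripper_width: 0.62
gripper_force: 30.0
```

Free of the peg, and only the lid's weight is felt. I lift clear.

Emit:
{"op": "drive_tool", "data": {
  "moves": [
    {"delta_pos": [3, 0, -5.2], "turn": 0, "claw": 0.4},
    {"delta_pos": [4, 0, -7], "turn": 0, "claw": 0.4},
    {"delta_pos": [6, 0, -10.4], "turn": 0, "claw": 0.4},
    {"delta_pos": [10, 0, -17], "turn": 0, "claw": 0.4},
    {"delta_pos": [10, 0, -20], "turn": 0, "claw": 0.4},
    {"delta_pos": [10, 0, -25], "turn": 0, "claw": 0.4},
    {"delta_pos": [5, 0, -25], "turn": 0, "claw": 0.4},
    {"delta_pos": [0, 0, -20], "turn": 0, "claw": 0.4},
    {"delta_pos": [0, 0, 0], "turn": 0, "claw": 0.4}
  ]
}}

```text
time_s: 8.1
tcp_pos: [0.4985, 0.2448, 0.2292]
ee_rot: [[-0.999, -0.043, 0.005], [-0.043, 0.999, 0.004], [-0.005, 0.003, -1.0]]
wrist_force: [-0.1, 0.1, -3.1]
gripper_width: 0.621
gripper_force: 30.0
```

Run:
```python
from h import *
import pickle
for nm in ("d3.pkl","w2.pkl"):
    c=pickle.load(open(nm,"rb"));P=(wcloud if nm[0]=="w" else cloud)(c);h=cv2.cvtColor(c["color"],cv2.COLOR_RGB2HSV)
    box=(abs(P[...,0]-.42)<.09)&(abs(P[...,1]+.27)<.09)
    a=box&(P[...,2]>.008)&(P[...,2]<.075)&(h[...,1]<90)
    t=P[a&(P[...,2]>.050)];print(nm,a.sum(),len(t),np.percentile(P[a][:,2],[1,50,99]).round(3))
    print(" rim rect",cv2.minAreaRect((t[:,:2]*1000).astype(np.float32)))
    # visible outer faces: normals by clustering yaw: histogram of yaw via local gradients
    dx=np.gradient(P,axis=1);dy=np.gradient(P,axis=0);N=np.cross(dx,dy);N/=np.linalg.norm(N,axis=2,keepdims=True)+1e-12
    v=a&(abs(N[...,2])<.3)&(P[...,2]<.055)
    y=np.degrees(np.arctan2(N[...,1],N[...,0]))%90
    print(" wall yaw",v.sum(),np.histogram(y[v],9,(0,90))[0], np.median(y[v]))
    # fit outer walls planes by yaw clusters
    for k in range(4):
        yy=np.degrees(np.arctan2(N[...,1],N[...,0]));d=(yy-(15+90*k)+180)%360-180
        s=v&(abs(d)<35)
        if s.sum()>25:
            th=np.radians(15);e=np.array([np.cos(th),np.sin(th)]) if k%2==0 else np.array([-np.sin(th),np.cos(th)])
            q=P[s][:,:2];C=np.cov(q.T);w,V=np.linalg.eigh(C);ang=np.degrees(np.arctan2(V[1,1],V[0,1]))
            print("  face",k,s.sum(),"along-dir",ang%90,"offset along normal",np.percentile(q@e,[10,50,90]).round(4))
s=monitor.sense();print(s["tcp_pos"],s["wrist_force"],s["gripper_width"])
c=cap("wrist");save("w4",c);pickle.dump(c,open("w4.pkl","wb"))
```

```text
d3.pkl 565 140 [0.009 0.038 0.061]
 rim rect ((421.8314514160156, -274.7552795410156), (96.09577941894531, 106.8677749633789), 15.060755729675293)
 wall yaw 258 [33 40 29 17 22 19 27 38 33] 42.21119291938683
  face 0 53 along-dir 62.83711850611684 offset along normal [0.2881 0.3172 0.3794]
  face 3 150 along-dir 18.254505892492617 offset along normal [-0.4212 -0.3306 -0.3241]
w2.pkl 2595 714 [0.009 0.04  0.06 ]
 rim rect ((421.6370544433594, -275.7259216308594), (96.6221923828125, 99.28881072998047), 15.006603240966797)
 wall yaw 1521 [219 419 237 160 119  61  67 107 132] 24.673609729667362
  face 2 423 along-dir 32.68014187011843 offset along normal [0.2916 0.3822 0.3836]
  face 3 945 along-dir 9.34729082029385 offset along normal [-0.4205 -0.3299 -0.3277]
[0.49853368 0.24481285 0.22918321] [-0.11323939  0.0864555  -3.0968212 ] 0.6213986805959347
```

View pics/w4.png

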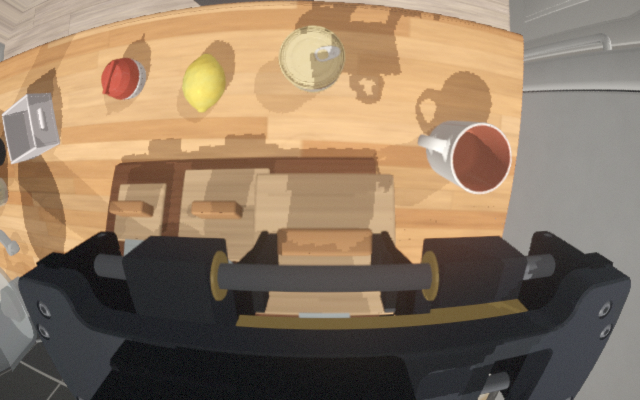

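The wrist view shows the lid held with its grip at (325,240) and the other two lids still hanging. Earlier measurements agree on the dish: centre about (0.422,-0.275), yaw 15°. I carry the lid across at height.

Emit:
{"op": "drive_tool", "data": {
  "moves": [
    {"delta_pos": [4, -15, -2.5], "turn": 0, "claw": 0.4},
    {"delta_pos": [7.5, -30, -2.5], "turn": 0, "claw": 0.4},
    {"delta_pos": [8, -36, -2.5], "turn": 0, "claw": 0.4},
    {"delta_pos": [8, -36, -2.5], "turn": 0, "claw": 0.4},
    {"delta_pos": [8, -36, -2.5], "turn": 0, "claw": 0.4},
    {"delta_pos": [8, -36, -2.5], "turn": 0, "claw": 0.4},
    {"delta_pos": [8, -36, -2.5], "turn": 0, "claw": 0.4},
    {"delta_pos": [5, -25, -2.5], "turn": 0, "claw": 0.4},
    {"delta_pos": [3, -12, 0], "turn": -0.1, "claw": 0.4},
    {"delta_pos": [0, 0, 0], "turn": -0.118, "claw": 0.4},
    {"delta_pos": [0, 0, 0], "turn": 0, "claw": 0.4}
  ]
}}

```text
time_s: 9.52
tcp_pos: [0.4485, -0.0217, 0.246]
ee_rot: [[-0.967, -0.255, -0.001], [-0.255, 0.967, -0.0], [0.001, -0.0, -1.0]]
wrist_force: [0.6, 0.3, -1.9]
gripper_width: 0.616
gripper_force: 30.0
```

Run:
```python
from h import *
import pickle
c=cap("wrist");save("w5",c);pickle.dump(c,open("w5.pkl","wb"))
s=monitor.sense();print(s["tcp_pos"],s["ee_rot"].round(3).tolist(),s["wrist_force"],s["joints"].round(1))
P=wcloud(c);h=cv2.cvtColor(c["color"],cv2.COLOR_RGB2HSV)
box=(abs(P[...,0]-.42)<.09)&(abs(P[...,1]+.275)<.09)
t=P[box&(P[...,2]>.053)&(P[...,2]<.075)&(h[...,1]<90)]
print(len(t),np.median(t[:,2]),cv2.minAreaRect((t[:,:2]*1000).astype(np.float32)))
th=np.radians(15);R=np.array([[np.cos(th),np.sin(th)],[-np.sin(th),np.cos(th)]]);q=t[:,:2]@R.T
lo,hi=np.percentile(q,[1,99],axis=0);print("ext",lo,hi,hi-lo,"centre",R.T@((lo+hi)/2))
# obstacles around
P=cloud(pickle.load(open("d3.pkl","rb")))
for P in (P,wcloud(c)):
    m=(P[...,2]>.03)&(P[...,2]<.2)&(P[...,0]>.3)&(P[...,0]<.75)&(P[...,1]>-.55)&(P[...,1]<-.17)&~((abs(P[...,0]-.42)<.075)&(abs(P[...,1]+.275)<.075))
    n,lab,st,cc=cv2.connectedComponentsWithStats(m.astype(np.uint8))
    for i in range(1,n):
        if st[i,4]>40: q=P[lab==i];print(st[i].tolist(),np.percentile(q,[2,98],axis=0).round(3).tolist())
    print()
```

```text
[ 0.44876018 -0.02129399  0.24609122] [[-0.967, -0.255, -0.001], [-0.255, 0.967, -0.0], [0.001, -0.0, -1.0]] [ 0.36109192  0.75112835 -2.01954419] [ 18.1   2.7 -18.4  -0.  -68.9 -93.4]
1065 0.058396962371256966 ((421.223388671875, -276.6031494140625), (95.42681884765625, 98.20623779296875), 14.75238037109375)
ext [ 0.28801789 -0.42421269] [ 0.38283248 -0.32794248] [0.09481459 0.09627021] centre [ 0.42133189 -0.27644862]
[296, 124, 46, 34, 863] [[0.602, -0.393, 0.057], [0.747, -0.286, 0.199]]
[351, 139, 35, 28, 495] [[0.422, -0.491, 0.031], [0.572, -0.41, 0.099]]

[43, 96, 41, 52, 1366] [[0.421, -0.488, 0.031], [0.496, -0.411, 0.06]]
[23, 152, 49, 46, 1701] [[0.516, -0.493, 0.032], [0.573, -0.437, 0.099]]
[13, 219, 78, 54, 1198] [[0.597, -0.397, 0.059], [0.638, -0.377, 0.199]]
```

View pics/w5.png

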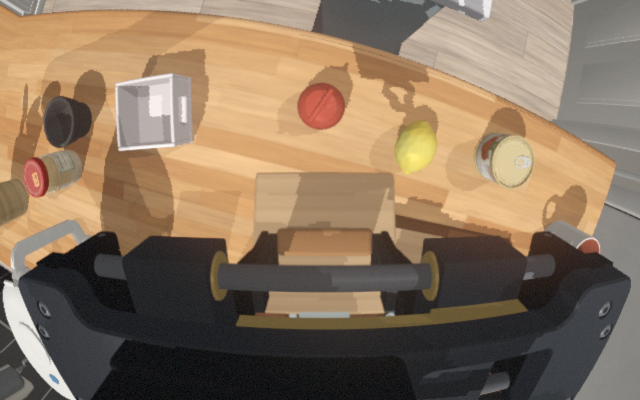

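The wrist view shows the dish at (153,112) with its rim centre at (0.4213,-0.2764), z 0.058 and yaw about 14.8°. The mortar and jar lie beyond y=-0.41. I move over the dish, offset so that the tilted lid's low edge meets the rim first.

Emit:
{"op": "drive_tool", "data": {
  "moves": [
    {"delta_pos": [7, -15, 0], "turn": 0, "claw": 0.4},
    {"delta_pos": [14, -30, 0], "turn": 0, "claw": 0.4},
    {"delta_pos": [16, -34, 0], "turn": 0, "claw": 0.4},
    {"delta_pos": [16, -34, 0], "turn": 0, "claw": 0.4},
    {"delta_pos": [16, -34, 0], "turn": 0, "claw": 0.4},
    {"delta_pos": [16, -34, 0], "turn": 0, "claw": 0.4},
    {"delta_pos": [14, -31, 0], "turn": 0, "claw": 0.4},
    {"delta_pos": [9, -18, 15], "turn": 0, "claw": 0.4},
    {"delta_pos": [4, -10, 25], "turn": 0, "claw": 0.4},
    {"delta_pos": [0, 0, 30], "turn": 0, "claw": 0.4},
    {"delta_pos": [0, 0, 30], "turn": 0, "claw": 0.4},
    {"delta_pos": [0, 0, 20], "turn": 0, "claw": 0.4}
  ]
}}

```text
time_s: 11.08
tcp_pos: [0.402, -0.2813, 0.1247]
ee_rot: [[-0.967, -0.256, -0.003], [-0.256, 0.967, 0.001], [0.002, 0.001, -1.0]]
wrist_force: [0.4, -0.4, -1.8]
gripper_width: 0.618
gripper_force: 30.0
```

Emit:
{"op": "drive_tool", "data": {
  "moves": [
    {"delta_pos": [0, 0, 0], "turn": 0, "claw": 0.4}
  ]
}}

```text
time_s: 11.2
tcp_pos: [0.4016, -0.281, 0.1248]
ee_rot: [[-0.966, -0.257, -0.005], [-0.257, 0.966, 0.001], [0.004, 0.002, -1.0]]
wrist_force: [0.1, -0.0, -1.7]
gripper_width: 0.622
gripper_force: 30.0
```

Run:
```python
from h import *
s=monitor.sense();print(s["tcp_pos"],s["ee_rot"].round(3).tolist(),s["wrist_force"])
c0=np.array([.4213,-.2764]);e=np.array([np.cos(np.radians(14.8)),np.sin(np.radians(14.8))]);g=np.array([-e[1],e[0]])
d=s["tcp_pos"][:2]-c0;print("tcp along e,g",d@e,d@g)
for nm in("side","wrist"):
    c=cap(nm);P=(wcloud if nm=="wrist" else cloud)(c);h=cv2.cvtColor(c["color"],cv2.COLOR_RGB2HSV)
    q=P[...,:2]-c0;a=q@e;b=q@g;z=P[...,2]
    m=(abs(a)<.09)&(abs(b)<.08)&(z>.05)&(z<.15)&(h[...,1]>90)&(h[...,2]>90)
    # panel top plane: low side
    k=m&(a<-.025) if nm=="wrist" else m&(b>.032)
    if k.sum()>30:
        A=np.c_[a[k],b[k],np.ones(k.sum())];x,*_=np.linalg.lstsq(A,z[k],rcond=None)
        r=abs(A@x-z[k])<.004;x,*_=np.linalg.lstsq(A[r],z[k][r],rcond=None)
        print(nm,k.sum(),r.sum(),"tilt",np.degrees(np.arctan(x[0])),"roll",np.degrees(np.arctan(x[1])),"a",np.percentile(a[k],[1,99]),"b",np.percentile(b[k],[1,99]),"z",np.percentile(z[k],[1,99]))
    if nm=="side": cv2.imwrite("pics/side6.png",cv2.resize(c["color"][110:220,310:430,::-1],None,fx=5,fy=5,interpolation=cv2.INTER_CUBIC))
```

```text
[ 0.40161421 -0.28099462  0.12477785] [[-0.966, -0.257, -0.005], [-0.257, 0.966, 0.001], [0.004, 0.002, -1.0]] [ 0.13026346 -0.02521315 -1.74351685]
tcp along e,g -0.02020635275135824 0.0005864672374227969
side 98 54 tilt 19.133190328424813 roll -19.288764563393123 a [-0.05265103  0.03521636] b [0.03211361 0.05665908] z [0.09339211 0.14532788]
wrist 5671 1534 tilt 28.793822609769737 roll -0.3567846540575926 a [-0.05298049 -0.02517152] b [-0.04638064  0.04837886] z [0.09672886 0.14650854]
```

View pics/side6.png

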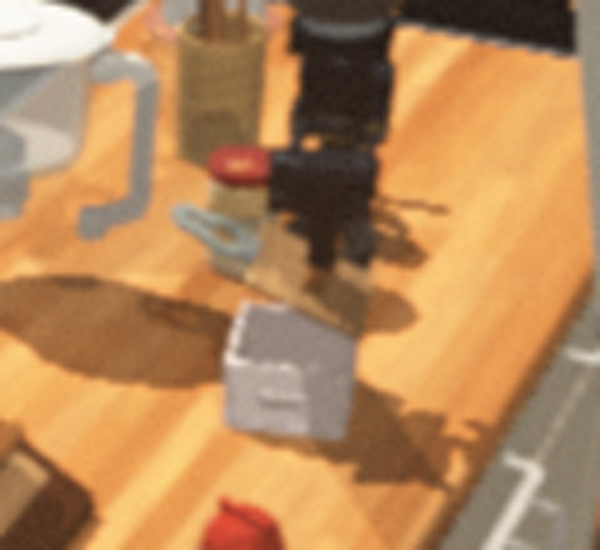

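Tilt is 28.8° with no roll, and the low edge is about 2 mm outside the ideal. I correct slightly and go down to feel for contact.

Emit:
{"op": "drive_tool", "data": {
  "moves": [
    {"delta_pos": [-1.5, -0.8, 12], "turn": 0, "claw": 0.4},
    {"delta_pos": [0, 0, 9], "turn": 0, "claw": 0.4},
    {"delta_pos": [0, 0, 5], "turn": 0, "claw": 0.4},
    {"delta_pos": [0, 0, 3], "turn": 0, "claw": 0.4},
    {"delta_pos": [0, 0, 0], "turn": 0, "claw": 0.4}
  ]
}}

```text
time_s: 11.92
tcp_pos: [0.4051, -0.2813, 0.0971]
ee_rot: [[-0.966, -0.258, -0.0], [-0.258, 0.966, 0.0], [0.0, 0.0, -1.0]]
wrist_force: [-0.1, 0.1, -3.1]
gripper_width: 0.622
gripper_force: 30.0
```

Emit:
{"op": "drive_tool", "data": {
  "moves": [
    {"delta_pos": [0, 0, 2], "turn": 0, "claw": 0.4},
    {"delta_pos": [0, 0, 2], "turn": 0, "claw": 0.4},
    {"delta_pos": [0, 0, 0], "turn": 0, "claw": 0.4}
  ]
}}

```text
time_s: 12.3
tcp_pos: [0.405, -0.2813, 0.0931]
ee_rot: [[-0.966, -0.258, -0.0], [-0.258, 0.966, 0.0], [0.0, 0.0, -1.0]]
wrist_force: [0.4, -0.0, -2.1]
gripper_width: 0.618
gripper_force: 30.0
```

Emit:
{"op": "drive_tool", "data": {
  "moves": [
    {"delta_pos": [2.5, 0, 0], "turn": 0, "claw": 0.4},
    {"delta_pos": [0, 0, 1.5], "turn": 0, "claw": 0.4},
    {"delta_pos": [0, 0, 1.5], "turn": 0, "claw": 0.4},
    {"delta_pos": [0, 0, 0], "turn": 0, "claw": 0.4}
  ]
}}

```text
time_s: 12.8
tcp_pos: [0.4029, -0.282, 0.0903]
ee_rot: [[-0.966, -0.258, 0.0], [-0.258, 0.966, -0.0], [-0.0, -0.0, -1.0]]
wrist_force: [-0.8, -0.3, -0.4]
gripper_width: 0.618
gripper_force: 30.0
```

Contact begins at TCP z≈0.091. Now I roll the lid flat along the arc about the rim, first half.

Emit:
{"op": "drive_tool", "data": {
  "moves": [
    {"delta_pos": [-2.2, 0, 1.5], "turn": 0, "claw": 0.4},
    {"delta_pos": [-2.2, 0, 1.4], "turn": 0, "claw": 0.4},
    {"delta_pos": [-2.1, 0, 1.5], "turn": 0, "claw": 0.4},
    {"delta_pos": [-2.1, 0, 1.5], "turn": 0, "claw": 0.4},
    {"delta_pos": [0, 0, 0], "turn": 0, "claw": 0.4}
  ]
}}

```text
time_s: 13.42
tcp_pos: [0.4117, -0.2799, 0.0846]
ee_rot: [[-0.966, -0.258, 0.001], [-0.258, 0.966, -0.0], [-0.001, -0.001, -1.0]]
wrist_force: [1.9, 0.6, 2.3]
gripper_width: 0.623
gripper_force: 30.0
```

```bash
cat > tilt.py <<'E'
from h import *
s=monitor.sense();print(s["tcp_pos"],s["wrist_force"])
c0=np.array([.4213,-.2764]);e=np.array([np.cos(np.radians(14.8)),np.sin(np.radians(14.8))]);g=np.array([-e[1],e[0]])
c=cap("wrist");P=wcloud(c);h=cv2.cvtColor(c["color"],cv2.COLOR_RGB2HSV)
q=P[...,:2]-c0;a=q@e;b=q@g;z=P[...,2]
k=(a<-.02)&(a>-.07)&(abs(b)<.06)&(z>.05)&(z<.092)&(h[...,1]>70)&(h[...,2]>80)
A=np.c_[a[k],b[k],np.ones(k.sum())];r=np.ones(k.sum(),bool)
for _ in range(4):
    x,*_2=np.linalg.lstsq(A[r],z[k][r],rcond=None); r=abs(A@x-z[k])<.003
print(r.sum(),"tilt",np.degrees(np.arctan(x[0])),"roll",np.degrees(np.arctan(x[1])),"a",np.percentile(a[k][r],[1,99]),"b",np.percentile(b[k][r],[1,99]),"z at -49",x[0]*-.049+x[2])
w=(abs(a)<.09)&(abs(b)<.08)&(h[...,1]<60)&(z>.05)&(z<.066)&(h[...,2]>120)
if w.sum()>20: print("rim pts",w.sum(),np.percentile(a[w],[1,99]),np.percentile(b[w],[1,99]))
save("wt",c)
E
python3 tilt.py
```

```text
[ 0.41171727 -0.27987768  0.08458845] [1.90568057 0.63802816 2.27783311]
7782 tilt 12.96741114260287 roll -0.04850341065166113 a [-0.05474173 -0.02030053] b [-0.04718273  0.04735923] z at -49 0.06508439776439895
```

Tilt is down to 13° and the force is gentle. I continue.

Emit:
{"op": "drive_tool", "data": {
  "moves": [
    {"delta_pos": [-1.7, 0, 1.4], "turn": 0, "claw": 0.4},
    {"delta_pos": [-1.7, 0, 1.4], "turn": 0, "claw": 0.4},
    {"delta_pos": [-1.7, 0, 1.5], "turn": 0, "claw": 0.4},
    {"delta_pos": [-1.7, 0, 1.5], "turn": 0, "claw": 0.4},
    {"delta_pos": [-1.7, 0, 1.5], "turn": 0, "claw": 0.4},
    {"delta_pos": [0, 0, 0], "turn": 0, "claw": 0.4}
  ]
}}

```text
time_s: 14.22
tcp_pos: [0.4197, -0.2777, 0.077]
ee_rot: [[-0.966, -0.258, 0.001], [-0.258, 0.966, -0.0], [-0.0, -0.0, -1.0]]
wrist_force: [1.4, -0.3, 2.7]
gripper_width: 0.62
gripper_force: 30.0
```

```bash
python3 tilt.py
```

```text
[ 0.41966608 -0.27773454  0.07698267] [ 1.40467834 -0.3021334   2.71408625]
7873 tilt 2.1418899052279765 roll -0.053680574079790815 a [-0.05405998 -0.02032961] b [-0.04712329  0.04755898] z at -49 0.06507076623280847
rim pts 46 [-0.02374486  0.06502557] [-0.0489874   0.04923142]
```

Tilt is 2°, but the panel edge at -54 mm shows the lid about 4 mm short of centre. I draw it across gently while lowering.

Emit:
{"op": "drive_tool", "data": {
  "moves": [
    {"delta_pos": [-1.3, 0, 0.2], "turn": 0, "claw": 0.4},
    {"delta_pos": [-1.3, 0, 0.4], "turn": 0, "claw": 0.4},
    {"delta_pos": [-1.2, 0, 0.6], "turn": 0, "claw": 0.4},
    {"delta_pos": [0, 0, 0.6], "turn": 0, "claw": 0.4},
    {"delta_pos": [0, 0, 0], "turn": 0, "claw": 0.4}
  ]
}}

```text
time_s: 14.9
tcp_pos: [0.4208, -0.2767, 0.0757]
ee_rot: [[-0.966, -0.258, -0.004], [-0.258, 0.966, 0.0], [0.004, 0.001, -1.0]]
wrist_force: [-3.5, -1.5, 7.8]
gripper_width: 0.622
gripper_force: 30.0
```

```bash
python3 tilt.py
python3 - <<'E'
from h import *
c=cap("side");cv2.imwrite("pics/side7.png",cv2.resize(c["color"][110:220,310:430,::-1],None,fx=5,fy=5,interpolation=cv2.INTER_CUBIC))
E
```

```text
[ 0.42078358 -0.27666474  0.07566734] [-3.49354887 -1.47000793  7.79851536]
7872 tilt 0.5396070272890274 roll -0.011315659900957661 a [-0.05369663 -0.02026622] b [-0.04659713  0.04826509] z at -49 0.06511097858132006
rim pts 892 [-0.01850849  0.07149275] [-0.04786394  0.04957903]
```

View pics/side7.png

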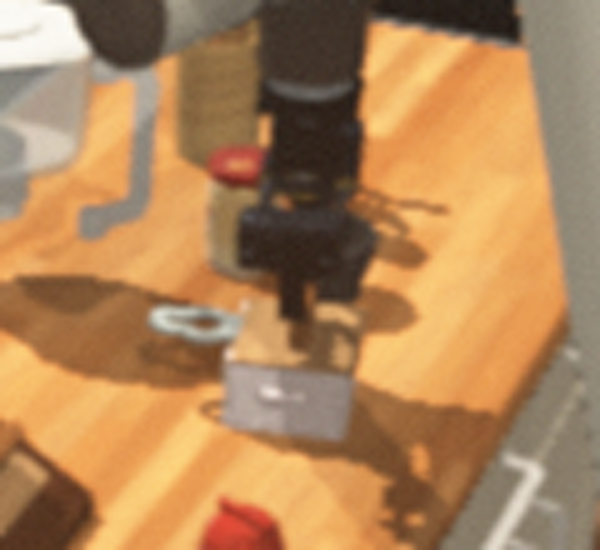

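The side view shows the lid flat on the dish, with panel corners at (225,360) and (357,365) over the dish edges. The panel top is at 65 mm and the tilt 0.5°, so the pad is in the mouth. I relieve the force and release.

Emit:
{"op": "drive_tool", "data": {
  "moves": [
    {"delta_pos": [1.2, 0, -0.8], "turn": 0, "claw": 0.4},
    {"delta_pos": [0, 0, 0], "turn": 0, "claw": 0.66},
    {"delta_pos": [0, 0, 0], "turn": 0, "claw": 0.75},
    {"delta_pos": [0, 0, 0], "turn": 0, "claw": 0.85},
    {"delta_pos": [0, 0, 0], "turn": 0, "claw": 0.85},
    {"delta_pos": [0, 0, -5], "turn": 0, "claw": 0.85},
    {"delta_pos": [0, 0, -15], "turn": 0, "claw": 0.85},
    {"delta_pos": [0, 0, -30], "turn": 0, "claw": 0.85},
    {"delta_pos": [0, 0, -30], "turn": 0, "claw": 0.85},
    {"delta_pos": [0, 0, -20], "turn": 0, "claw": 0.85},
    {"delta_pos": [0, 0, 0], "turn": 0, "claw": 0.85}
  ]
}}

```text
time_s: 16.38
tcp_pos: [0.4229, -0.2772, 0.1778]
ee_rot: [[-0.966, -0.258, 0.004], [-0.258, 0.966, -0.001], [-0.004, -0.002, -1.0]]
wrist_force: [-0.5, 0.9, -0.0]
gripper_width: 0.848
gripper_force: 0.0
```

```bash
python3 tilt.py
python3 - <<'E'
from h import *
c0=np.array([.4213,-.2764]);t=np.radians(14.8);e=np.array([np.cos(t),np.sin(t)]);g=np.array([-e[1],e[0]])
for nm in("wrist","side","scene"):
    c=cap(nm);P=(wcloud if nm=="wrist" else cloud)(c);h=cv2.cvtColor(c["color"],cv2.COLOR_RGB2HSV)
    q=P[...,:2]-c0;a=q@e;b=q@g;z=P[...,2]
    k=(abs(a)<.07)&(abs(b)<.07)&(h[...,1]>80)
    for n,lo,hi in(("panel",.062,.070),("grip",.092,.106)):
        s=k&(z>lo)&(z<hi)
        if s.sum()>10: print(nm,n,s.sum(),"a",np.percentile(a[s],[1,50,99]).round(4),"b",np.percentile(b[s],[1,50,99]).round(4),"z",np.median(z[s]).round(4))
    w=(abs(a)<.08)&(abs(b)<.08)&(h[...,1]<60)&(z>.012)&(z<.056)&(h[...,2]>90)
    if w.sum()>20: print(nm,"dish walls",w.sum(),"a",np.percentile(a[w],[1,5,95,99]).round(4),"b",np.percentile(b[w],[1,5,95,99]).round(4))
E
```

```text
[ 0.42285053 -0.27722787  0.17784317] [-0.5452543   0.92875688 -0.01190101]
3556 tilt 0.638970816985744 roll 0.036539552981773665 a [-0.05363714 -0.02014485] b [-0.04677182  0.04857852] z at -49 0.06510897461132559
rim pts 869 [-0.00993515  0.0814563 ] [-0.04770358  0.04271287]
wrist panel 6540 a [-0.0534 -0.0232  0.0402] b [-0.0467 -0.0028  0.0486] z 0.0653
wrist grip 1171 a [-0.0134 -0.0059  0.003 ] b [-0.026  0.001  0.028] z 0.097
wrist dish walls 445 a [-0.0176 -0.0163  0.0147  0.017 ] b [-0.0608 -0.06    0.0581  0.0589]
side panel 244 a [-0.0518 -0.0109  0.0435] b [-0.044   0.0137  0.0537] z 0.0646
side grip 34 a [-0.0118 -0.0047  0.0037] b [-0.025   0.0071  0.0343] z 0.0954
side dish walls 225 a [-0.0469 -0.0444  0.0397  0.0441] b [0.0248 0.0429 0.0586 0.0624]
scene panel 217 a [-0.0408  0.0183  0.0459] b [-0.0484  0.0182  0.0477] z 0.0674
scene grip 54 a [-0.0138 -0.0066  0.0019] b [-0.025   0.0023  0.027 ] z 0.0993
scene dish walls 173 a [-0.0481 -0.0455  0.0379  0.0407] b [0.0386 0.0406 0.0535 0.0546]
```

The lid rests at rim height and is nearly level. I fit the whole panel once more, check that the other lids still hang, and hand in if it is good.

Run:
```python
from h import *
c0=np.array([.4213,-.2764]);t=np.radians(14.8);e=np.array([np.cos(t),np.sin(t)]);g=np.array([-e[1],e[0]])
c=cap("wrist");P=wcloud(c);q=P[...,:2]-c0;a=q@e;b=q@g;z=P[...,2];h=cv2.cvtColor(c["color"],cv2.COLOR_RGB2HSV)
k=(a>-.05)&(a<.04)&(abs(b)<.045)&(z>.058)&(z<.074)&(h[...,1]>80)
A=np.c_[a[k],b[k],np.ones(k.sum())];x=np.linalg.lstsq(A,z[k],rcond=None)[0]
tl=np.degrees(np.arctan(x[:2]));print("tilt",tl,"z0",x[2])
F=np.load("face.npz");P=cloud(cap("scene"))-F["ce"];U,L,H=P@F["up"],P@F["le"],P@F["n"]
ok=True
for l in(-.0246,-.1497):
    s=(abs(L-l)<.04)&(abs(U+.03)<.04)&(H>.034)&(H<.05);print("grip",s.sum(),np.median(U[s]) if s.any() else None)
if abs(tl).max()<1 and .063<x[2]<.069: print(ticket.finish_job())
```

```text
tilt [0.01853708 0.03994073] z0 0.0654064101047861
grip 78 -0.03071534785237718
grip 71 -0.031194569104001296
the job is handed in; nothing more can be done
None
```

The medium lid is on the dish, let go and level (tilt under 0.1°) at rim height, about 5 mm off-centre so its pad is close to one wall; the other two lids still hang, the dish moved at most about 3 mm by measurement, and the job is handed in.

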